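# Take the threaded end stop out of a microscope boom

### The arm

A 6-joint arm with a two-finger parallel gripper is mounted at the origin on the work surface. World frame = base frame: x ahead of the robot, y to its left, z up, the work surface at z = 0. Lengths are in mm, angles in rad, forces in N, time in s.
With the tool pointing down it reaches from about 350 to 1000 mm from the base axis. Payload 7.1 kg.
Tool frame: the origin (TCP) lies at the very end of the fingers, on their centre line; the grasp point (between the pads) lies 19 mm behind it (ctrl.tcp_to_grasp is the z of the grasp point in the tool frame, in mm); z points along the fingers, y is the line along which they close (so a half turn about z gives the same grasp; the last joint's range is limited). The gripper opens to 85 mm and grips with 20 to 120 N. Pads are 22 mm wide; open, the fingers measure 114 mm over their backs; the gripper's body (76 mm by 85 mm) begins 54 mm behind the grasp point. The pads swing forward as they close: fully open they stand 13 mm farther back than shut.
Start: joints at [1.129, 0.423, 1.63, -0, 1.089, -0.019], TCP at [256.415, 569.962, 231.319] pointing down, gripper open.
Joint ranges: [-3, 3], [-0.9, 2.11], [0.09, 2.58], [-1.31, 4.45], [0.11, 2.69], [-2.54, 2.54]. Speed limits (rad/s): [2.39, 2.39, 3.01, 3.14, 3.14, 3.14].

### API

Orientations are given as [roll, pitch, yaw] about the fixed x, y, z axes, in that order (R = Rz(yaw) Ry(pitch) Rx(roll)).
In Python, from station import sensors, imaging, ticket, ctrl gives the robot as it stands. The module is installed in compiled form; this text tells all that it offers.
- The arm moves only by the tool carry_out, never from a script. Its argument "deltas" is a list of rows, each a list of 4 numbers: the shift along the tool's x, y, z in mm, then the turn about the tool's z in degrees. A call has 1 to 20 rows; each row shifts and turns the commanded pose from where the row before left it, along the tool's axes as they then stand; what a row does not reach is not made up. A row lasts 1/8 s, in which the tool goes at most 62.5 mm and 10.7 degrees, less where a joint would pass 70% of its speed; a pose out of reach is approached as far as the arm can. A call is refused whole if a number of a shift passes 62.5 or a number of a turn 10.7, either way. A call with a gripper value outside its range is refused whole. "fingers" is the closure, from -1 (fully open) to 1 (shut), set as the call begins (left out, the last holds). The fingers move at their own pace and stop on an object; the grip force is fixed at half the most. Time passes only in rows, so rows that do not move let the fingers close. It gives the time, the measured TCP pose, the force, the opening and the grip force at its end, in the units of the state.
- sensors.get_obs(): the state, without advancing time (a new reading comes with each control period).
- imaging.read_camera(name): name is "scene" or "top" or "wrist"; returns a dict with "frame" (400x640x3 uint8, blue, green, red), "z_map" (400x640 float32, mm along the optical axis (not along the pixel's ray), 0 where there is no reading), "fovy" (degrees; the focal length in pixels is half the picture's height over the tangent of half this angle, whatever the lens; pixels are square), "cx", "cy" (the principal point, pixels), "distortion" ([k1, k2, p1, p2, k3] as OpenCV has them; the pictures are not rectified), "R" (3x3) and "t" (3): a world point X has camera coordinates R X + t. Camera axes: x right, y down, z forward; pixel columns grow to the right and rows downward; lengths in mm; the calibration is good to about 2 mm. A picture is of the moment at which its call begins.
- ticket.sign_off(): hands the job in; it is judged then, once.
The state is a dict: "time_s": time; "joint_pos": joint angles; "joint_velocities": joint speeds; "tau": joint torques, N m; "eef_pos": TCP position; "eef_rot": TCP orientation; "contact_force": force on the tool from outside, world axes, zero at the start; "ft_torque": the same for the moment, N m; "finger_gap": finger opening in mm; "grasp_force": force on a finger pad.
Only numpy, scipy, OpenCV 4.12 (cv2) and the standard library are available. Lean on these libraries where they do the work, as an engineer would, in place of code of your own. Each camera call takes 0.05 s, during which the arm holds its last target. There are 200 camera calls.

### The job

The microscope has to come off its boom, so take out the end stop first: unscrew the T-handled stop anticlockwise out of the end of the horizontal boom until its thread lets go, without pulling on it while the thread still holds, then draw it straight out and lay it down flat in the open metal tray. Do not drop it, and leave everything else on the bench where it stands.

Things in the scene. Friction and masses are not known exactly. Their poses are not given: they have to be found in the camera images.
- mouth (a point): Mouth of the horizontal boom (steel tube, 43 mm outside) of a black stand fixed to the bench: the point on the boom's axis in its end face, 200 mm above the bench. The axes are the stand's: x points level into the boom (the stop comes out towards -x), z up, y level; seen by someone facing the mouth, +y is to the left.
- pillar (a point): Top centre of the stand's steel pillar, 32 mm thick, 365 mm above the bench, 330 mm behind the mouth. A black digital microscope with a blue band hangs on the boom 110 to 190 mm behind the mouth, reaching 120 mm to the -y side; its top is 305 mm above the bench. The black base lies under it.
- boom_thread: The boom's own thread, unseen inside its bore, 40 to 50 mm behind the mouth (origin and axes as mouth). It takes hold of the end stop's thread from the start until the stop has come out about 17 mm, and strips if the stop is pulled hard before that.
- endstop_mid (a point): End stop: loose T-handled steel screw plug, 0.2 to 0.4 kg, 123 mm long. This point: on its axis at mid length, 1 mm outside the inner face of its flange (38 mm across, 6 mm thick), which touches the mouth when home. Its x axis points along the shank to the tip, into the boom; y along the T-bar. At the start it is fully home, its +y arm about 0.6 rad above level.
- endstop_neck (a point): Middle of the end stop's bare round neck, between flange and hub: 22 mm in diameter, 35 mm long, on the axis 23.5 mm outside the flange's inner face. Axes as endstop_mid.
- endstop_bar (a point): Centre of the end stop's T-bar, on the axis 51 mm outside the flange's inner face. Bar along y, 12 mm thick, 104 mm long overall (52 mm each way) with a red ball of 17 mm at each end. The hub round it is 26 mm in diameter and 20 mm long. Greased: about 10 N pushed square to the bar near its end turns it; it stays where it is left.
- endstop_tip (a point): Inner tip of the end stop, 62 mm inside the flange's inner face: 34 mm plain shank of 25 mm diameter, then 28 mm of coarse right-hand thread, 10 mm a turn. Anticlockwise seen from outside (the arm on the mouth's +y side goes down) brings it out. It lets go about 17 mm out (1.7 turns); the shank then lies loose in the bore, not falling, and slides out freely over 45 mm more.
- tray: Open aluminium tray lying loose on the bench, 210 mm (its x) by 160 mm (its y) outside, 22 mm high, walls and floor 3 mm thick. Origin at the centre of its underside.
- slide_box: Wooden slide box, 100 by 85 mm, 35 mm high, origin at the centre of its underside; a bystander that may change places with the tray.
- wash_bottle: White bottle with a red cap, 60 mm in diameter, 150 mm high, origin at the centre of its underside; a bystander.
- stain_jar: Amber jar with a black cap, 50 mm in diameter, 75 mm high, origin at the centre of its underside; a bystander.
- petri_dish: Closed clear dish, 92 mm in diameter, 17 mm high, origin at the centre of its underside; a bystander.
- objective_can: Black lens canister, 41 mm in diameter, 55 mm high, origin at the centre of its underside; a bystander.
- screwdriver: Screwdriver lying on the bench, a bystander; origin on its underside.
Mind the look-alikes: they are no part of the job. What is shaped like the part that bears endstop_mid but pink is not meant.

How it is judged:
By the outcome, as a careful person would: the job done as asked, in the order asked, and still so for the second after the job is handed in, with the robot touching nothing.
It also fails if it takes over 70 s, if anything falls off the work surface, if the arm or the gripper's body presses on something with over 40 N, if the wrist force passes 120 N, or if a joint passes its speed limit or range.

## Working session

There is one attempt and no reset: what is moved stays moved. The work goes in short steps, Python scripts to look and compute and a tool call to move; the robot and the scene stay as the last step left them, time stands still between calls to the robot, and variables do not carry over. Pictures are saved under pics/ and viewed, at most 10 in all, crops included, and the job is handed in when it is done.

Besides the shell and the picture viewer there is one more tool, called after "Emit:" in YAML: its name, and indented under it one key for each argument. carry_out: Moves the arm, as the interface text tells. Its arguments: {"type":"object","properties":{"deltas":{"type":"array","items":{"type":"array","items":{"type":"number"}}},"fingers":{"type":"number"}},"required":["deltas"]}

```bash
mkdir -p pics; python3 - <<'E'
from station import sensors, imaging, ctrl
import cv2,numpy as np,pickle
o=sensors.get_obs();print(o, ctrl.tcp_to_grasp)
for n in("scene","top"):
    d=imaging.read_camera(n);cv2.imwrite(f"pics/{n}0.png",d["frame"]);pickle.dump(d,open(n+"0.pkl","wb"))
    print(n,d["fovy"],d["cx"],d["cy"],d["distortion"],-d["R"].T@d["t"],d["R"][2])
E
```

```text
{'time_s': 0.0, 'joint_pos': array([ 1.12899624e+00,  4.23839350e-01,  1.63067480e+00,  1.31411241e-05,
        1.08860441e+00, -1.89780143e-02]), 'joint_velocities': array([-1.28083779e-04, -3.17430504e-04,  5.62406012e-04, -6.09812261e-04,
        5.06133397e-05, -6.74101222e-04]), 'tau': array([-2.67713513e-03, -5.57390428e+01, -2.81735533e+01, -1.74255142e-04,
        7.59684801e-03,  4.64261495e-05]), 'eef_pos': array([256.19034348, 569.48994409, 230.55259439]), 'eef_rot': array([-3.14006725e+00, -4.05882194e-05,  2.71876444e+00]), 'contact_force': array([-0.09782653,  0.56264264, -0.56750142]), 'ft_torque': array([-0.03471425,  0.00382671,  0.01583708]), 'grasp_force': 0.0, 'finger_gap': 85.30813247158098} -18.700000000000003
scene 46.38160451495942 325.2706868575734 201.34774592941483 [0.03762809 0.         0.         0.         0.        ] [1114.42345239  448.68101317 1319.40177474] [-0.4266829  -0.32478791 -0.84407021]
top 45.94393920095765 313.0400926504742 198.04858948171133 [-0.00486328  0.          0.          0.          0.        ] [ 254.70625615   26.44255201 1604.2379845 ] [ 0.2015911   0.00351586 -0.97946346]
```

View pics/scene0.png

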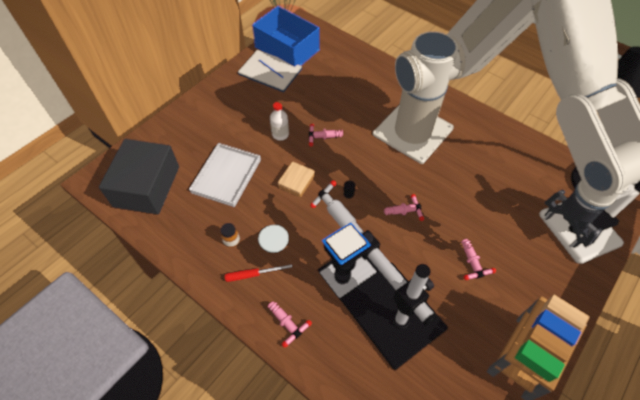

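View pics/top0.png

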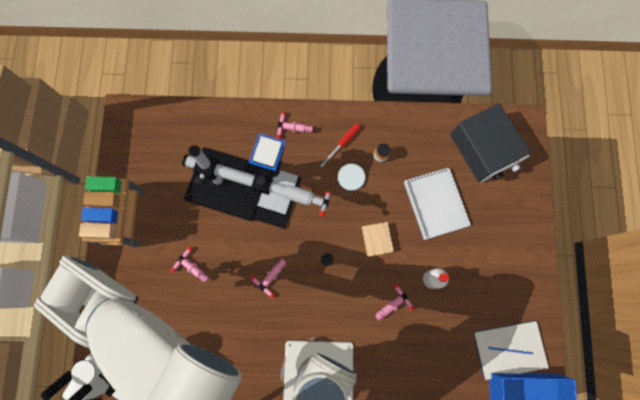

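The scene view shows the stop's T-bar with its red balls at about (323,193), the tray at (225,173) and the stand to the right. The top view shows the T-bar at about (323,203) and the tray at (437,203). The pink ones are decoys. Next I measure.

```bash
cat > h.py <<'E'
import numpy as np,cv2,pickle
def K(d):
    f=200/np.tan(np.radians(d["fovy"])/2);return np.array([[f,0,d["cx"]],[0,f,d["cy"]],[0,0,1.]])
def ray(d,uv):
    p=cv2.undistortPoints(np.array([[uv]],float),K(d),np.array(d["distortion"]))[0,0]
    v=d["R"].T@np.array([p[0],p[1],1.]);return -d["R"].T@d["t"],v
def plane(d,uv,z):
    c,v=ray(d,uv);return c+v*(z-c[2])/v[2]
def tri(rs):
    A=0;b=0
    for c,v in rs:
        v=v/np.linalg.norm(v);P=np.eye(3)-np.outer(v,v);A=A+P;b=b+P@c
    X=np.linalg.solve(A,b)
    return X,[np.linalg.norm(np.cross(v/np.linalg.norm(v),X-c)) for c,v in rs]
def cloud(d):
    h,w=d["z_map"].shape;u,v=np.meshgrid(np.arange(w),np.arange(h))
    p=cv2.undistortPoints(np.stack([u,v],-1).reshape(-1,1,2).astype(float),K(d),np.array(d["distortion"]))[:,0]
    z=d["z_map"].reshape(-1,1);X=np.c_[p,np.ones(len(p))]*z
    return ((X-d["t"])@d["R"]).reshape(h,w,3)
def redmask(f):
    f=f.astype(int);return ((f[...,2]>110)&(f[...,1]<75)&(f[...,0]<80)).astype(np.uint8)
def blobs(m,mn=3):
    n,l,s,c=cv2.connectedComponentsWithStats(m);return [(c[i].round(1),s[i,4]) for i in range(1,n) if s[i,4]>=mn]
E
python3 - <<'E'
from h import *
D={n:pickle.load(open(n+"0.pkl","rb")) for n in("scene","top")}
for n,(u,v) in {"scene":(323,193),"top":(323,203)}.items():
    d=D[n];C=cloud(d);print(n)
    for c,a in blobs(redmask(d["frame"])):
        if np.hypot(*(c-(u,v)))<25: print(c,a,C[int(round(c[1])),int(round(c[0]))].round(1))
# boom points from the two clouds: height 205..224
    r=C[(C[...,2]>190)&(C[...,2]<235)&(C[...,0]>150)&(C[...,0]<800)&(abs(C[...,1])<450)]
    print(len(r),r.min(0),r.max(0))
# crops
a=D["scene"]["frame"][140:300,280:460];b=D["top"]["frame"][140:240,170:340]
cv2.imwrite("pics/c.png",np.vstack([cv2.resize(a,(540,480)[:1]+(300,)) if 0 else cv2.resize(a[:100],(720,300*4//3-100),interpolation=cv2.INTER_CUBIC)[:300],cv2.resize(b,(720,300),interpolation=cv2.INTER_CUBIC)]))
# tray
for n in D:
    C=cloud(D[n]);f=D[n]["frame"].astype(int)
    m=((f.min(-1)>120)&(f.max(-1)-f.min(-1)<45)&(C[...,2]<40)&(C[...,2]>-10)).astype(np.uint8)
    k,l,s,c=cv2.connectedComponentsWithStats(m)
    for i in range(1,k):
        if s[i,4]>400:
            P=C[l==i];rr=cv2.minAreaRect(P[:,:2].astype(np.float32));print(n,c[i],s[i,4],rr,np.percentile(P[:,2],[5,50,95]))
E
```

```text
scene
[336.2 179.3] 107 [350.9 -88.2  -2.8]
[317.8 191.5] 4 [ 431.6 -103.1   -3.8]
[311.7 205.5] 28 [572.5 -11.5 175.3]
2417 [493.87096027 -15.36858846 190.09260479] [692.07821575 436.97978864 234.95798537]
top
[327.8 192.1] 14 [568.4 -14.1 179.2]
[338.4 199. ] 10 [583.8 -54.4   0.9]
[330.3 201. ] 3 [575.5 -26.8   3.2]
[345.7 202.3] 3 [573.8 -82.3   1.9]
[330.7 204.3] 3 [564.3 -30.3   6.6]
[334.  205.3] 3 [563.2 -41.2  -4.1]
[338. 205.] 3 [563.1 -54.9  -1.7]
[321.7 214.3] 50 [489.3   3.7 235.4]
[329.8 212.2] 8 [537.9 -27.8  -2.6]
[334.9 212.4] 8 [538.6 -45.1  -3.8]
[337.8 213.8] 4 [532.8 -55.9  -9.6]
[343. 214.] 3 [532.2 -72.8  -3.3]
[303.6 216. ] 5 [520.1  61.5   4.5]
[310.7 216.6] 11 [518.7  37.4  -3.6]
[330.7 218.6] 7 [513.2 -31.6  -0.8]
[322.7 220. ] 3 [509.7  -4.3  -5.3]
[328. 219.] 3 [513.  -21.3  -1.2]
[338.8 219.7] 6 [511.  -59.4  -3.9]
[334.7 220.3] 3 [510.6 -45.6  -4.2]
2001 [485.98255692 -16.96538607 190.10925084] [668.38560523 435.23105243 234.98689382]
scene [268.68137255  68.78186275] 1224 ((92.41649627685547, -621.631591796875), (172.27516174316406, 213.9962158203125),
[... 946 characters left out ...]

top [436.43579639 203.28604269] 3045 ((580.2182006835938, -396.0211181640625), (218.9528045654297, 174.64852905273438), 17.926673889160156) [-3.10352831  3.56373221 20.6280594 ]
top [273.89977221 202.49886105] 439 ((565.2127075195312, 167.25390625), (100.30799865722656, 57.293155670166016), 74.3123779296875) [ 8.97885529 14.42265995 20.1704526 ]
top [511.66761667 349.42714642] 2807 ((98.37088775634766, -624.4509887695312), (153.42665100097656, 220.10589599609375), 11.88162612915039) [10.79842098 17.00848172 23.12986982]
top [310.27890346 358.66090584] 1678 ((17.85816192626953, 5.68701171875), (182.2102508544922, 228.46658325195312), 0.31671810150146484) [ 4.76808922 12.49067355 18.25090276]
```

View pics/c.png

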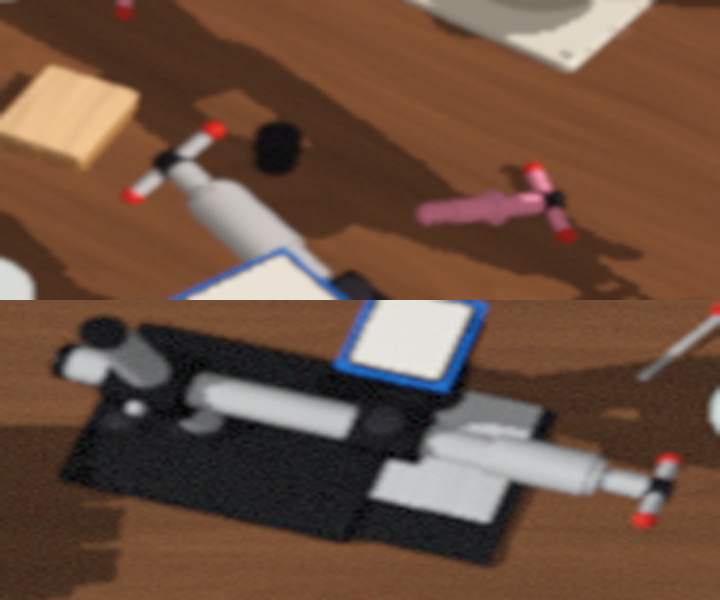

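The crop shows the stop's near ball high (scene about (333,183), top (322,214)) and the far ball low (scene (312,205), top (328,192)). The hub lies between them.

```bash
python3 - <<'E'
from h import *
D={n:pickle.load(open(n+"0.pkl","rb")) for n in("scene","top")}
G={"scene":[(333.3,183.3),(312.5,205.5)],"top":[(322.3,213.5),(328,192.5)]}
R={0:[],1:[]}
for n in G:
    d=D[n];f=d["frame"].astype(int);w=np.clip(f[...,2]-1.0*np.maximum(f[...,1],f[...,0])-70,0,None)
    for i,(u,v) in enumerate(G[n]):
        s=np.s_[int(v)-6:int(v)+8,int(u)-6:int(u)+8];W=w[s];yy,xx=np.mgrid[s];c=((W*xx).sum()/W.sum(),(W*yy).sum()/W.sum())
        print(n,i,np.round(c,1),(W>0).sum());R[i].append(ray(d,c))
B=[tri(R[i]) for i in R]
for X,e in B: print(X.round(1),np.round(e,1))
print("mid",(B[0][0]+B[1][0])/2,"len",np.linalg.norm(B[0][0]-B[1][0]))
for n in D:
    C=cloud(D[n]);f=D[n]["frame"].astype(int)
    m=(f.min(-1)>90)&(f.max(-1)-f.min(-1)<40)&(C[...,2]>195)&(C[...,2]<230)&(C[...,1]>30)&(C[...,1]<360)&(C[...,0]>480)&(C[...,0]<720)
    P=C[m]
    ys=np.arange(30,340,15);L=[]
    for y in ys:
        q=P[abs(P[:,1]-y)<8]
        if len(q)>20: L.append((y,np.percentile(q[:,0],3),np.percentile(q[:,0],97),np.median(q[:,2]),q[:,2].max(),len(q)))
    print(n,np.round(L,1))
E
```

```text
scene 0 [333.4 182.7] 32
scene 1 [312.6 205.4] 26
top 0 [321.3 213. ] 27
top 1 [327.4 192.1] 16
[494.9   5.1 221. ] [0.4 0.4]
[569.3 -12.4 173.5] [0.3 0.3]
mid [532.09229048  -3.61297135 197.27464743] len 89.91923979316995
scene [[ 45.  533.4 568.6 214.  220.7  61. ]
 [ 60.  533.8 572.2 215.4 223.3  72. ]
 [ 75.  537.5 576.8 215.3 224.9  85. ]
 [ 90.  541.6 582.3 215.5 222.6  83. ]
 [105.  544.1 583.9 216.8 224.2  79. ]
 [120.  546.7 575.  216.2 223.1  35. ]
 [210.  587.8 612.3 213.3 221.5  24. ]
 [225.  583.  615.9 212.2 220.1  81. ]
 [240.  588.4 620.3 212.  218.4  78. ]
 [255.  593.2 624.5 211.8 218.8  78. ]
 [270.  595.6 627.8 211.7 219.5  79. ]
 [285.  602.7 632.2 211.9 218.4  80. ]
 [300.  606.7 636.  212.1 218.8  82. ]
 [315.  608.7 640.6 212.2 218.5  83. ]
 [330.  614.2 640.1 213.1 216.9  25. ]]
top [[ 30.  529.5 554.7 210.2 220.6  27. ]
 [ 45.  525.  561.2 216.5 225.   77. ]
 [ 60.  526.  565.7 217.7 224.8  83. ]
 [ 75.  529.9 569.9 217.8 225.8  82. ]
 [ 90.  533.6 574.7 217.8 226.9  81. ]
 [105.  539.  577.1 217.6 227.7  73. ]
 [120.  543.4 578.9 215.1 225.8  62. ]
 [135.  551.  585.1 212.  220.5  59. ]
 [150.  556.1 590.3 214.  221.2  61. ]
 [225.  578.7 609.6 214.8 220.9  59. ]
 [240.  581.7 613.5 214.8 220.7  60. ]
 [255.  585.6 617.6 213.9 220.6  57. ]
 [270.  589.8 621.9 213.8 221.3  59. ]
 [285.  594.1 625.7 212.9 221.1  59. ]
 [300.  598.8 631.5 213.1 221.   58. ]
 [315.  603.3 635.4 214.  221.4  62. ]
 [330.  609.1 636.  213.6 222.5  36. ]]
```

Emit:
carry_out:
  deltas:
    - [0,0,-20,-8.6]
    - [-32,-36,-20,0]
    - [-32,-36,-20,0]
    - [-32,-37,-20,0]
    - [-32,-37,-20,0]
    - [-32,-37,0,0]
    - [-32,-37,0,0]
    - [-32,-37,0,0]
    - [-32,-37,0,0]
    - [-32,-37,0,0]
    - [-32,-37,0,0]
    - [-32,-37,0,0]
    - [-32,-37,0,0]
    - [-36,-36,0,0]
    - [0,0,0,0]
    - [0,0,0,0]
  fingers: -0.2

```text
time_s: 2.1
eef_pos: [531.6, -3.4, 330.8]
eef_rot: [3.142, -0.001, 2.868]
contact_force: [-0.6, 0.5, 0.0]
finger_gap: 51.3
grasp_force: 0.0
```

```bash
python3 - <<'E'
from station import sensors, imaging
import cv2,pickle,numpy as np
o=sensors.get_obs();print({k:np.round(o[k],3) for k in("time_s","joint_pos","eef_pos","eef_rot","contact_force","finger_gap")})
d=imaging.read_camera("wrist");cv2.imwrite("pics/w1.png",d["frame"]);pickle.dump(d,open("w1.pkl","wb"))
print(d["fovy"],d["cx"],d["cy"],d["distortion"],-d["R"].T@d["t"],d["R"])
E
```

```text
{'time_s': np.float64(2.1), 'joint_pos': array([-0.029,  0.179,  1.731,  0.   ,  1.232, -1.326]), 'eef_pos': array([531.624,  -3.382, 330.83 ]), 'eef_rot': array([ 3.142e+00, -1.000e-03,  2.868e+00]), 'contact_force': array([-0.558,  0.54 ,  0.028]), 'finger_gap': np.float64(51.32)}
69.1146322122423 318.22525427063476 198.2915367497888 [-0.03031488  0.          0.          0.          0.        ] [457.29617481  15.81603729 473.87344906] [[ 2.69705196e-01  9.62942767e-01  5.79240021e-04]
 [ 9.18831247e-01 -2.57530134e-01  2.99044093e-01]
 [ 2.88111518e-01 -8.01215219e-02 -9.54239118e-01]]
```

View pics/w1.png

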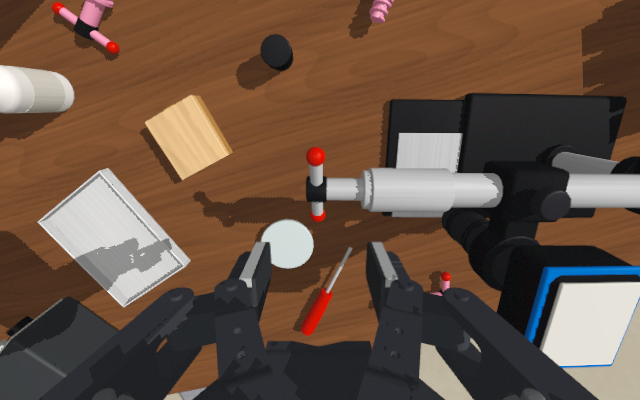

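The wrist view shows the stop clearly: near ball at (316,156), far ball at (318,214), and the boom running along image x at row ~189, so the yaw is right.

```bash
python3 - <<'E'
from h import *
d=pickle.load(open("w1.pkl","rb"));f=d["frame"].astype(int);C=cloud(d)
w=((f[...,2]>120)&(f[...,1]<70)&(f[...,0]<70)).astype(np.uint8)
a=np.array([.2697,.963,0]);s=np.array([-.963,.2697,0]) # boom dir, tool x
P=[]
for c,n in blobs(w,20):
    if 290<c[0]<345 and 140<c[1]<230:
        z=C[int(c[1]),int(c[0])];print(c,n,z.round(1));P.append((c,ray(d,c)))
D={n:pickle.load(open(n+"0.pkl","rb")) for n in("scene","top")}
px={0:[(333.4,182.7),(321.3,213.)],1:[(312.6,205.4),(327.4,192.1)]}
X=[]
for i in (0,1):
    t,e=tri([P[i][1],ray(D["scene"],px[i][0]),ray(D["top"],px[i][1])]);X.append(t);print(t.round(1),np.round(e,1))
m=(X[0]+X[1])/2;v=X[0]-X[1];print("mid",m,"lateral",v@s,"along",v@a,"ang",np.degrees(np.arctan2(v[2],v@s)),np.linalg.norm(v)/2)
# wrist only, assume ball heights 200 +-24.6
Y=[plane(d,P[0][0],224.6),plane(d,P[1][0],175.4)];m=(Y[0]+Y[1])/2;v=Y[0]-Y[1];print(Y,m,v@s,v@a)
# boom/neck edges in wrist columns
g=f.min(-1)
for u in (335,350,380,420,470,490):
    r=np.where((C[130:240,u,2]>185)&(C[130:240,u,2]<240))[0]+130
    print(u,r.min(),r.max(),C[(r.min()+r.max())//2,u].round(1), np.round((C[(r.min()+r.max())//2,u]-m)@s,1))
# flange edges along boom row
r=C[189,300:420];print([(u+300,round((p-m)@a,1),round(p[2],1)) for u,p in enumerate(r) if u%4==0])
E
```

```text
[315.7 155.6] 302 [493.3   3.1 230.8]
[318.2 216.7] 96 [564.6 -14.3 181.9]
[495.    4.4 220.8] [1.5 0.3 1.2]
[568.9 -13.4 172.8] [1.9 1.  1.1]
mid [531.98640497  -4.48209885 196.81179071] lateral 75.95530512147326 along -2.734253730817818 ang 32.32476330445577 44.96139828842132
[array([494.90023091,   3.1770109 , 224.6       ]), array([567.82416299, -14.99040719, 175.4       ])] [531.36219695  -5.90669814 200.        ] 75.12549925117692 -2.1723608566485013
335 178 200 [532.8  11.3 208.5] 3.3
350 178 200 [536.4  25.  209.3] 3.5
380 168 211 [540.4  50.9 220.4] 6.6
420 168 211 [550.5  86.2 219.9] 6.4
470 173 207 [565.  131.8 217.1] 4.7
490 163 239 [581.8 149.9 215.4] -6.6
[(300, np.float64(-29.6), np.float64(0.2)), (304, np.float64(-22.9), np.float64(-0.4)), (308, np.float64(-8.5), np.float64(210.6)), (312, np.float64(-4.8), np.float64(210.2)), (316, np.float64(-1.0), np.float64(209.6)), (320, np.float64(2.8), np.float64(209.3)), (324, np.float64(6.5), np.float64(210.4)), (328, np.float64(10.4), np.float64(208.1)), (332, np.float64(14.1), np.float64(208.9)), (336, np.float64(17.9), np.f
[... 195 characters left out ...]
6, np.float64(36.8), np.float64(209.3)), (360, np.float64(40.6), np.float64(209.4)), (364, np.float64(44.0), np.float64(211.7)), (368, np.float64(46.8), np.float64(217.1)), (372, np.float64(51.1), np.float64(213.7)), (376, np.float64(53.4), np.float64(220.7)), (380, np.float64(57.1), np.float64(220.4)), (384, np.float64(60.5), np.float64(221.4)), (388, np.float64(64.4), np.float64(220.5)), (392, np.float64(68.0), np.float64(220.7)), (396, np.float64(71.6), np.float64(220.6)), (400, np.float64(75.3), np.float64(220.5)), (404, np.float64(78.8), np.float64(221.2)), (408, np.float64(82.6), np.float64(220.6)), (412, np.float64(86.4), np.float64(220.0)), (416, np.float64(90.2), np.float64(219.8))]
```

Emit:
carry_out:
  deltas:
    - [-12.5,-0.5,0,0]
    - [-12.5,-0.5,0,0]
    - [-12.5,-0.5,25,0]
    - [0,0,40,0]
    - [0,0,40,0]
    - [0,0,35,0]
    - [0,0,24,0]
    - [0,0,10,0]
    - [0,0,0,0]
    - [0,0,0,0]

```text
time_s: 3.4
eef_pos: [568.8, -15.0, 158.4]
eef_rot: [3.141, 0.002, 2.869]
contact_force: [-0.2, 0.2, 0.4]
finger_gap: 51.2
grasp_force: 0.0
```

Emit:
carry_out:
  deltas:
    - [0,0,0,0]
    - [0,0,0,0]
    - [0,0,0,0]
    - [0,0,0,0]
    - [0,0,0,0]
  fingers: 1

```text
time_s: 4.03
eef_pos: [567.9, -14.9, 157.5]
eef_rot: [3.141, 0.0, 2.869]
contact_force: [0.2, 2.2, 1.9]
finger_gap: 13.4
grasp_force: 58.5
```

```bash
cat > st.py <<'E'
from station import sensors, imaging
import cv2,pickle,numpy as np,sys
o=sensors.get_obs();c=np.array([531.7,-5,199]);M=np.array([[-.963,.2697,0],[.2697,.963,0],[0,0,-1]])
print({k:np.round(o[k],2).tolist() for k in("time_s","joint_pos","eef_pos","eef_rot","ft_torque","finger_gap","grasp_force")})
print("F tool",(M@o["contact_force"]).round(1),"grasp rel centre(lat,along,up)",(M@(o["eef_pos"]+[0,0,18.7]-c)*[1,1,-1]).round(1))
if len(sys.argv)>1:
    d=imaging.read_camera("wrist");pickle.dump(d,open(sys.argv[1]+".pkl","wb"));cv2.imwrite("pics/"+sys.argv[1]+".png",d["frame"])
E
python3 st.py w2
```

```text
{'time_s': 4.03, 'joint_pos': [-0.05, 0.44, 1.81, 0.0, 0.89, -1.35], 'eef_pos': [567.94, -14.87, 157.48], 'eef_rot': [3.14, 0.0, 2.87], 'ft_torque': [0.31, 0.05, 0.02], 'finger_gap': 13.35, 'grasp_force': 58.47}
F tool [ 0.4  2.2 -1.9] grasp rel centre(lat,along,up) [-37.6   0.3 -22.8]
```

View pics/w2.png

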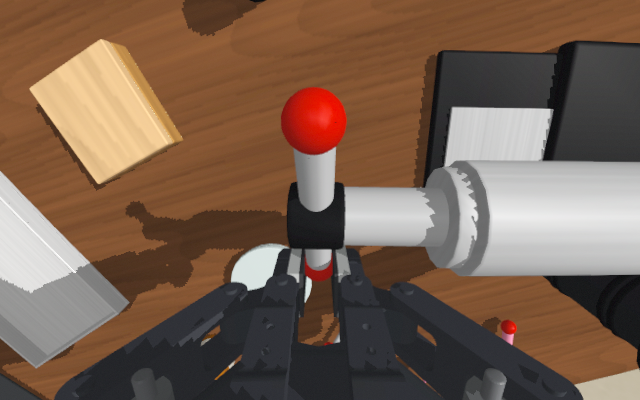

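```bash
python3 - <<'E'
import numpy as np
r=44
for t in range(-40,230,10):
    a,b=np.radians([t,t+10]);print(t,t+10,[round(-r*(np.cos(b)-np.cos(a)),1),-0.28,round(-r*(np.sin(b)-np.sin(a)),1),0])
E
```

```text
-40 -30 [np.float64(-4.4), -0.28, np.float64(-6.3), 0]
-30 -20 [np.float64(-3.2), -0.28, np.float64(-7.0), 0]
-20 -10 [np.float64(-2.0), -0.28, np.float64(-7.4), 0]
-10 0 [np.float64(-0.7), -0.28, np.float64(-7.6), 0]
0 10 [np.float64(0.7), -0.28, np.float64(-7.6), 0]
10 20 [np.float64(2.0), -0.28, np.float64(-7.4), 0]
20 30 [np.float64(3.2), -0.28, np.float64(-7.0), 0]
30 40 [np.float64(4.4), -0.28, np.float64(-6.3), 0]
40 50 [np.float64(5.4), -0.28, np.float64(-5.4), 0]
50 60 [np.float64(6.3), -0.28, np.float64(-4.4), 0]
60 70 [np.float64(7.0), -0.28, np.float64(-3.2), 0]
70 80 [np.float64(7.4), -0.28, np.float64(-2.0), 0]
80 90 [np.float64(7.6), -0.28, np.float64(-0.7), 0]
90 100 [np.float64(7.6), -0.28, np.float64(0.7), 0]
100 110 [np.float64(7.4), -0.28, np.float64(2.0), 0]
110 120 [np.float64(7.0), -0.28, np.float64(3.2), 0]
120 130 [np.float64(6.3), -0.28, np.float64(4.4), 0]
130 140 [np.float64(5.4), -0.28, np.float64(5.4), 0]
140 150 [np.float64(4.4), -0.28, np.float64(6.3), 0]
150 160 [np.float64(3.2), -0.28, np.float64(7.0), 0]
160 170 [np.float64(2.0), -0.28, np.float64(7.4), 0]
170 180 [np.float64(0.7), -0.28, np.float64(7.6), 0]
180 190 [np.float64(-0.7), -0.28, np.float64(7.6), 0]
190 200 [np.float64(-2.0), -0.28, np.float64(7.4), 0]
200 210 [np.float64(-3.2), -0.28, np.float64(7.0), 0]
210 220 [np.float64(-4.4), -0.28, np.float64(6.3), 0]
220 230 [np.float64(-5.4), -0.28, np.float64(5.4), 0]
```

Start at about −32°, and first turn to 0°.

Emit:
carry_out:
  deltas:
    - [-0.8,-0.05,-1.4,0]
    - [-3.2,-0.28,-7.0,0]
    - [-2.0,-0.28,-7.4,0]
    - [-0.7,-0.28,-7.6,0]
    - [0,0,0,0]
    - [0,0,0,0]

```text
time_s: 4.82
eef_pos: [574.0, -17.6, 180.9]
eef_rot: [3.141, 0.0, 2.869]
contact_force: [-1.5, 2.0, -3.1]
finger_gap: 13.2
grasp_force: 58.5
```

```bash
python3 st.py
```

```text
{'time_s': 4.82, 'joint_pos': [-0.05, 0.41, 1.78, 0.0, 0.95, -1.35], 'eef_pos': [574.04, -17.65, 180.92], 'eef_rot': [3.14, 0.0, 2.87], 'ft_torque': [0.28, 0.12, 0.02], 'finger_gap': 13.16, 'grasp_force': 58.46}
F tool [2.  1.5 3.1] grasp rel centre(lat,along,up) [-44.2  -0.8   0.6]
```

Emit:
carry_out:
  deltas:
    - [0.7,-0.28,-7.6,0]
    - [2.0,-0.28,-7.4,0]
    - [3.2,-0.28,-7.0,0]
    - [4.4,-0.28,-6.3,0]
    - [5.4,-0.28,-5.4,0]
    - [6.3,-0.28,-4.4,0]
    - [7.0,-0.28,-3.2,0]
    - [7.4,-0.28,-2.0,0]
    - [7.6,-0.28,-0.7,0]
    - [0,0,0,0]

```text
time_s: 6.08
eef_pos: [530.9, -8.4, 225.2]
eef_rot: [-3.142, 0.001, 2.869]
contact_force: [0.4, -0.1, 0.0]
finger_gap: -0.3
grasp_force: 0.0
```

```bash
python3 st.py w3
```

```text
{'time_s': 6.08, 'joint_pos': [-0.04, 0.29, 1.84, -0.0, 1.0, -1.34], 'eef_pos': [530.88, -8.35, 225.25], 'eef_rot': [-3.14, 0.0, 2.87], 'ft_torque': [-0.03, -0.05, -0.02], 'finger_gap': -0.28, 'grasp_force': 0.0}
F tool [-0.4  0.  -0. ] grasp rel centre(lat,along,up) [-0.1 -3.5 44.9]
```

View pics/w3.png

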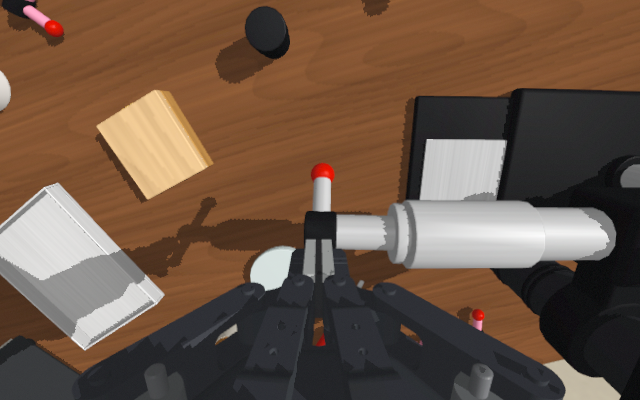

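The view shows the fingers shut and empty above the hub, with the near ball at (322,172). The pinch slipped off the ball, so I'll go up, measure the bar angle again and pinch the bar itself at r≈29.

Emit:
carry_out:
  deltas:
    - [0,0,-30,0]
    - [0,0,-40,0]
    - [0,0,-30,0]
    - [0,0,0,0]
    - [0,0,0,0]
  fingers: -0.2

```text
time_s: 6.75
eef_pos: [530.7, -8.4, 324.0]
eef_rot: [-3.141, -0.001, 2.869]
contact_force: [-0.3, -0.4, -0.0]
finger_gap: 51.0
grasp_force: 0.0
```

```bash
cat > ang.py <<'E'
from h import *
from station import sensors, imaging
import sys
d=imaging.read_camera("wrist");cv2.imwrite("pics/last.png",d["frame"])
f=d["frame"].astype(int);C=cloud(d);o=sensors.get_obs()
w=((f[...,2]>110)&(f[...,1]<70)&(f[...,0]<70)).astype(np.uint8)
a=np.array([.2697,.963,0]);s=np.array([-.963,.2697,0]);m=np.array([531.7,-5,199])
n,l,st,ce=cv2.connectedComponentsWithStats(w)
for i in range(1,n):
    if st[i,4]<15: continue
    P=C[l==i];P=P[P[:,2]>110]
    if len(P)<8: continue
    p=np.median(P,0);cr=ray(d,ce[i]);v=cr[1]/np.linalg.norm(cr[1]);p=p+v*6 # to ball centre
    q=p-m
    if abs(q@s)<70 and abs(q@a)<60: print(ce[i].round(1),st[i,4],"lat",round(q@s,1),"along",round(q@a,1),"up",round(q[2],1),"theta",round(np.degrees(np.arctan2(q[2],-(q@s))),1))
print(o["time_s"],o["eef_pos"].round(1),o["finger_gap"])
E
python3 ang.py
```

```text
[320.7 151. ] 161 lat 33.8 along -1.1 up -34.1 theta -134.8
[318.7 231.5] 267 lat -28.6 along -4.7 up 30.5 theta 46.9
6.8 [530.5  -8.3 323.5] 51.36709771031874
```

Emit:
carry_out:
  deltas:
    - [-29,0,0,0]
    - [-29,0,0,0]
    - [0,0,40,0]
    - [0,0,40,0]
    - [0,0,22,0]
    - [0,0,0,0]
    - [6.5,-0.1,0,0]
    - [6.5,-0.2,0,0]
    - [6.5,-0.2,0,0]
    - [6.5,-0.3,0,0]
    - [6.5,-0.3,0,0]
    - [6.5,-0.3,0,0]
    - [0,0,0,0]
  fingers: 1

```text
time_s: 8.43
eef_pos: [548.1, -14.6, 223.2]
eef_rot: [3.141, -0.0, 2.869]
contact_force: [-0.3, -0.3, 0.7]
finger_gap: 0.2
grasp_force: 0.2
```

```bash
python3 st.py; python3 ang.py
```

```text
{'time_s': 8.43, 'joint_pos': [-0.05, 0.32, 1.81, 0.0, 1.01, -1.35], 'eef_pos': [548.15, -14.58, 223.22], 'eef_rot': [3.14, -0.0, 2.87], 'ft_torque': [-0.03, -0.07, 0.03], 'finger_gap': 0.17, 'grasp_force': 0.23}
F tool [ 0.2 -0.4 -0.7] grasp rel centre(lat,along,up) [-18.4  -4.8  42.9]
[323.1 176.8] 133 lat 8.4 along -2.0 up -47.2 theta -100.1
[319.2 235.2] 1007 lat 1.2 along -5.9 up 42.5 theta 91.6
8.475 [548.2 -14.6 222.9] 0.5938770993030889
```

Emit:
carry_out:
  deltas:
    - [3,-0.14,-0.8,0]
    - [3,-0.14,-0.8,0]
    - [5.2,-0.28,-0.8,0]
    - [5.2,-0.28,-0.8,0]
    - [4.5,-0.2,0.5,0]
    - [4.5,-0.2,0.5,0]
    - [4.4,-0.2,2,0]
    - [4.4,-0.2,2,0]
    - [2.9,-0.2,3.7,0]
    - [2.9,-0.2,3.7,0]
    - [1.4,-0.2,4.5,0]
    - [1.4,-0.2,4.5,0]
    - [3.9,-0.14,1.8,0]
    - [3.9,-0.14,1.8,0]
    - [1,-0.14,2.2,0]
    - [1,-0.14,2.2,0]
    - [0,-0.2,4.7,0]
    - [0,-0.2,4.7,0]
    - [0,-0.2,4.7,0]
    - [0,0,0,0]

```text
time_s: 10.98
eef_pos: [496.8, -4.0, 181.7]
eef_rot: [-3.141, -0.001, 2.869]
contact_force: [-0.5, -0.7, 0.9]
finger_gap: 0.3
grasp_force: 0.0
```

```bash
python3 st.py; python3 ang.py
```

```text
{'time_s': 10.98, 'joint_pos': [-0.03, 0.31, 1.95, 0.0, 0.89, -1.33], 'eef_pos': [496.78, -4.03, 181.73], 'eef_rot': [-3.14, -0.0, 2.87], 'ft_torque': [-0.05, -0.01, -0.0], 'finger_gap': 0.25, 'grasp_force': 0.0}
F tool [ 0.2 -0.8 -0.9] grasp rel centre(lat,along,up) [33.9 -8.5  1.4]
[326.1 237. ] 226 lat 36.9 along -4.7 up -34.9 theta -136.6
11.025 [497.  -4. 182.] -0.06657107795155659
```

Emit:
carry_out:
  deltas:
    - [0,0,-46,0]
    - [0,0.5,-46,0]
    - [-45.5,0.5,0,0]
    - [-45.5,0,0,0]
    - [0,0,26,0]
    - [0,0,25,0]
    - [0,0,0,0]
    - [6.4,-0.1,0,0]
    - [6.4,-0.2,0,0]
    - [6.4,-0.2,0,0]
    - [6.4,-0.3,0,0]
    - [6.4,-0.3,0,0]
    - [6.4,-0.3,0,0]

```text
time_s: 12.65
eef_pos: [561.0, -21.3, 232.4]
eef_rot: [3.138, 0.033, 2.87]
contact_force: [27.9, -12.6, 25.7]
finger_gap: -0.1
grasp_force: 15.5
```

Emit:
carry_out:
  deltas:
    - [3,-0.14,-0.8,0]
    - [3,-0.14,-0.8,0]
    - [5.2,-0.28,-0.8,0]
    - [5.2,-0.28,-0.8,0]
    - [4.5,-0.2,0.5,0]
    - [4.5,-0.2,0.5,0]
    - [4.4,-0.2,2,0]
    - [4.4,-0.2,2,0]
    - [2.9,-0.2,3.7,0]
    - [2.9,-0.2,3.7,0]
    - [1.4,-0.2,4.5,0]
    - [1.4,-0.2,4.5,0]
    - [3.9,-0.14,1.8,0]
    - [3.9,-0.14,1.8,0]
    - [1,-0.14,2.2,0]
    - [1,-0.14,2.2,0]
    - [0,-0.2,4.7,0]
    - [0,-0.2,4.7,0]
    - [0,-0.2,4.7,0]
    - [0,0,0,0]

```text
time_s: 15.15
eef_pos: [495.6, -7.9, 182.3]
eef_rot: [-3.141, -0.002, 2.869]
contact_force: [-0.8, -0.4, 0.1]
finger_gap: 0.0
grasp_force: 0.0
```

```bash
python3 st.py; python3 ang.py
```

```text
{'time_s': 15.15, 'joint_pos': [-0.04, 0.3, 1.95, -0.0, 0.89, -1.34], 'eef_pos': [495.56, -7.88, 182.35], 'eef_rot': [-3.14, -0.0, 2.87], 'ft_torque': [0.05, -0.02, 0.04], 'finger_gap': 0.02, 'grasp_force': 0.0}
F tool [ 0.7 -0.6 -0.1] grasp rel centre(lat,along,up) [ 34.  -12.5   2. ]
[324.8 236. ] 260 lat 37.6 along -9.8 up -34.2 theta -137.7
15.2 [495.8  -7.9 182.6] 0.10815748866452467
```

Emit:
carry_out:
  deltas:
    - [0,0,-46,0]
    - [0,0.5,-46,0]
    - [-48,0.5,0,0]
    - [-48,0,0,0]
    - [0,0,0,0]
    - [0,0,26,0]
    - [0,0,25,0]
    - [0,0,0,0]
    - [6.4,-0.1,0,0]
    - [6.4,-0.1,0,0]
    - [6.4,-0.2,0,0]
    - [6.4,-0.2,0,0]
    - [6.4,-0.3,0,0]
    - [6.4,-0.3,0,0]
    - [5,-0.2,0,0]

```text
time_s: 17.08
eef_pos: [560.0, -25.9, 232.8]
eef_rot: [3.139, 0.034, 2.87]
contact_force: [26.8, -16.2, 23.5]
finger_gap: -0.3
grasp_force: 18.2
```

```bash
python3 st.py; python3 ang.py
```

```text
{'time_s': 17.08, 'joint_pos': [-0.06, 0.31, 1.79, -0.01, 1.0, -1.36], 'eef_pos': [560.04, -25.93, 232.81], 'eef_rot': [3.14, 0.03, 2.87], 'ft_torque': [-2.74, -4.63, 0.09], 'finger_gap': -0.31, 'grasp_force': 18.18}
F tool [-30.2  -8.4 -23.5] grasp rel centre(lat,along,up) [-32.9 -12.5  52.5]
[324.9 118.5] 276 lat 34.4 along -8.3 up -39.5 theta -131.1
[314.3 225.8] 780 lat -15.5 along -16.1 up 35.0 theta 66.1
[318.7 334.7] 247 lat -45.5 along -12.0 up 81.7 theta 60.9
17.125 [559.6 -25.9 233. ] -0.0491120738475325
```

View pics/last.png

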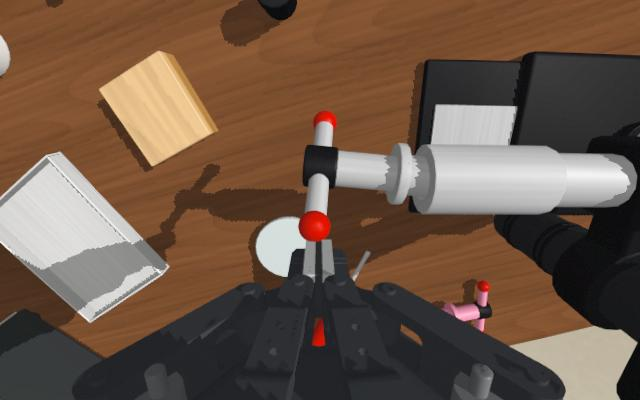

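The view shows the ball at (314,226) properly against the finger's side and the flange now clear of the mouth. The force may be lag, so I let it settle.

Emit:
carry_out:
  deltas:
    - [0,0,0,0]
    - [0,0,0,0]

```text
time_s: 17.38
eef_pos: [559.4, -25.8, 232.9]
eef_rot: [3.14, 0.032, 2.87]
contact_force: [22.2, -15.0, 23.3]
finger_gap: -0.0
grasp_force: 15.7
```

```bash
python3 st.py; python3 ang.py
```

```text
{'time_s': 17.38, 'joint_pos': [-0.06, 0.31, 1.79, -0.01, 1.0, -1.36], 'eef_pos': [559.43, -25.85, 232.94], 'eef_rot': [3.14, 0.03, 2.87], 'ft_torque': [-2.45, -3.6, 0.04], 'finger_gap': -0.03, 'grasp_force': 15.71}
F tool [-25.4  -8.5 -23.3] grasp rel centre(lat,along,up) [-32.3 -12.6  52.6]
[325.  121.6] 266 lat 33.0 along -8.3 up -40.7 theta -129.0
[314.3 225.7] 777 lat -14.8 along -16.2 up 35.0 theta 67.0
[318.9 334.9] 241 lat -45.4 along -12.0 up 82.2 theta 61.1
17.425 [559.4 -25.8 232.9] 0.30306077729633335
```

Emit:
carry_out:
  deltas:
    - [-20,0,0,0]
    - [-22,0,0,0]
    - [0,0,0,0]
    - [0,0,0,0]

```text
time_s: 17.92
eef_pos: [586.2, -33.5, 224.0]
eef_rot: [-3.141, -0.001, 2.869]
contact_force: [0.1, -0.4, -0.3]
finger_gap: 0.1
grasp_force: 0.0
```

```bash
python3 st.py; python3 ang.py
```

```text
{'time_s': 17.92, 'joint_pos': [-0.08, 0.38, 1.72, 0.0, 1.04, -1.38], 'eef_pos': [586.19, -33.5, 223.96], 'eef_rot': [-3.14, -0.0, 2.87], 'ft_torque': [0.02, -0.07, -0.03], 'finger_gap': 0.06, 'grasp_force': 0.0}
F tool [-0.2 -0.4  0.3] grasp rel centre(lat,along,up) [-60.2 -12.8  43.7]
[322.7  86.1] 302 lat 30.9 along -10.7 up -37.8 theta -129.3
[316.8 195.5] 940 lat -24.1 along -15.0 up 33.2 theta 54.1
17.975 [586.1 -33.5 223.9] 0.44295888814602946
```

Emit:
carry_out:
  deltas:
    - [6.5,0,2.5,0]
    - [6.5,0,2.5,0]
    - [3,-0.1,-1.8,0]
    - [3,-0.1,-1.8,0]
    - [3.6,-0.14,-1.7,0]
    - [3.6,-0.14,-1.7,0]
    - [3.8,-0.14,-1,0]
    - [3.8,-0.14,-1,0]
    - [3.9,-0.14,-0.4,0]
    - [3.9,-0.14,-0.4,0]

```text
time_s: 19.23
eef_pos: [546.1, -23.4, 228.6]
eef_rot: [-3.141, -0.001, 2.869]
contact_force: [1.3, -0.1, 1.7]
finger_gap: 0.0
grasp_force: 0.4
```

```bash
python3 st.py; python3 ang.py
```

```text
{'time_s': 19.23, 'joint_pos': [-0.06, 0.31, 1.81, 0.0, 1.02, -1.36], 'eef_pos': [546.07, -23.36, 228.59], 'eef_rot': [-3.14, -0.0, 2.87], 'ft_torque': [0.03, -0.12, 0.04], 'finger_gap': 0.04, 'grasp_force': 0.41}
F tool [-1.3  0.2 -1.7] grasp rel centre(lat,along,up) [-18.8 -13.8  48.3]
[322.4 170.6] 140 lat 11.8 along -11.0 up -47.5 theta -103.9
[317.4 230.1] 908 lat 0.8 along -15.9 up 41.8 theta 91.1
19.275 [545.5 -23.3 228.5] -0.5331265413476055
```

Emit:
carry_out:
  deltas:
    - [3.7,-0.14,-0.5,0]
    - [3.7,-0.14,-0.5,0]
    - [5.8,-0.28,-0.1,0]
    - [5.8,-0.28,-0.1,0]
    - [4.2,-0.2,1.6,0]
    - [4.2,-0.2,1.6,0]
    - [3.7,-0.2,2.7,0]
    - [3.7,-0.2,2.7,0]
    - [2.9,-0.2,3.7,0]
    - [2.9,-0.2,3.7,0]
    - [1.4,-0.2,4.5,0]
    - [1.4,-0.2,4.5,0]
    - [3.9,-0.14,1.8,0]
    - [3.9,-0.14,1.8,0]
    - [1,-0.14,2.2,0]
    - [1,-0.14,2.2,0]
    - [0,-0.2,4.7,0]
    - [0,-0.2,4.7,0]
    - [0,-0.2,4.7,0]
    - [0,0,0,0]

```text
time_s: 21.78
eef_pos: [493.8, -12.7, 182.2]
eef_rot: [-3.141, -0.002, 2.869]
contact_force: [-0.2, 0.1, 0.2]
finger_gap: -0.1
grasp_force: 0.0
```

```bash
python3 st.py; python3 ang.py
```

```text
{'time_s': 21.78, 'joint_pos': [-0.05, 0.3, 1.95, 0.0, 0.89, -1.35], 'eef_pos': [493.84, -12.66, 182.17], 'eef_rot': [-3.14, -0.0, 2.87], 'ft_torque': [-0.01, -0.02, 0.01], 'finger_gap': -0.06, 'grasp_force': 0.0}
F tool [ 0.2  0.1 -0.2] grasp rel centre(lat,along,up) [ 34.4 -17.6   1.9]
[322.  235.2] 248 lat 38.5 along -16.9 up -33.6 theta -138.9
21.825 [494.  -12.6 182.3] -0.14212644398321336
```

Emit:
carry_out:
  deltas:
    - [0,0,-46,0]
    - [0,0,-46,0]
    - [-48,0,0,0]
    - [-48,0,0,0]
    - [0,0,0,0]
    - [0,0,30,0]
    - [0,0,30,0]
    - [0,0,0,0]
    - [5,0,-0.5,0]
    - [5,0,-0.5,0]
    - [2.2,0,-2.1,0]
    - [2.2,0,-2.1,0]
    - [3.1,-0.1,-1.7,0]
    - [3.1,-0.1,-1.7,0]
    - [3.6,-0.14,-1.7,0]
    - [3.6,-0.14,-1.7,0]
    - [3.8,-0.14,-1,0]
    - [3.8,-0.14,-1,0]
    - [3.9,-0.14,-0.4,0]
    - [3.9,-0.14,-0.4,0]

```text
time_s: 24.32
eef_pos: [553.1, -29.7, 234.8]
eef_rot: [3.14, 0.019, 2.869]
contact_force: [16.8, -7.7, 16.6]
finger_gap: -0.1
grasp_force: 10.2
```

```bash
python3 st.py; python3 ang.py
```

```text
{'time_s': 24.32, 'joint_pos': [-0.07, 0.31, 1.8, -0.0, 1.02, -1.37], 'eef_pos': [553.09, -29.68, 234.85], 'eef_rot': [3.14, 0.02, 2.87], 'ft_torque': [-1.41, -2.68, 0.09], 'finger_gap': -0.12, 'grasp_force': 10.17}
F tool [-18.2  -2.9 -16.6] grasp rel centre(lat,along,up) [-27.2 -18.   54.5]
[322.9 135.1] 229 lat 28.8 along -14.7 up -43.4 theta -123.6
[313.7 224.9] 789 lat -8.8 along -21.9 up 38.0 theta 77.0
24.375 [552.7 -29.6 235. ] -0.17355969045037126
```

Emit:
carry_out:
  deltas:
    - [-2,0,-4,0]
    - [0,0,-4,0]
    - [0,0,0,0]

```text
time_s: 24.75
eef_pos: [547.3, -28.5, 238.2]
eef_rot: [-3.142, 0.001, 2.869]
contact_force: [1.3, -2.1, 4.0]
finger_gap: 0.1
grasp_force: 2.1
```

```bash
python3 st.py; python3 ang.py
```

```text
{'time_s': 24.75, 'joint_pos': [-0.07, 0.3, 1.8, -0.0, 1.04, -1.37], 'eef_pos': [547.28, -28.53, 238.23], 'eef_rot': [-3.14, 0.0, 2.87], 'ft_torque': [-0.27, -0.3, 0.06], 'finger_gap': 0.1, 'grasp_force': 2.09}
F tool [-1.9 -1.7 -4. ] grasp rel centre(lat,along,up) [-21.4 -18.5  57.9]
[321.7 160.6] 164 lat 15.7 along -15.5 up -48.0 theta -108.1
[313.9 223.2] 783 lat -2.9 along -22.2 up 39.8 theta 85.8
24.8 [547.2 -28.6 238.1] 0.02440551883313494
```

Emit:
carry_out:
  deltas:
    - [3.1,-0.1,1.5,0]
    - [3.1,-0.1,1.5,0]
    - [3.1,-0.1,1.5,0]
    - [5.8,-0.2,1.9,0]
    - [5.8,-0.2,1.9,0]
    - [4.2,-0.2,1.6,0]
    - [4.2,-0.2,1.6,0]
    - [3.7,-0.2,2.7,0]
    - [3.7,-0.2,2.7,0]
    - [2.9,-0.2,3.7,0]
    - [2.9,-0.2,3.7,0]
    - [1.4,-0.2,4.5,0]
    - [1.4,-0.2,4.5,0]
    - [0,0,0,0]
    - [0,0,0,0]

```text
time_s: 26.68
eef_pos: [502.9, -18.5, 204.3]
eef_rot: [-3.141, -0.0, 2.869]
contact_force: [0.4, 0.4, -0.3]
finger_gap: 0.1
grasp_force: 0.0
```

```bash
python3 st.py; python3 ang.py
```

```text
{'time_s': 26.68, 'joint_pos': [-0.06, 0.28, 1.92, -0.0, 0.94, -1.36], 'eef_pos': [502.88, -18.54, 204.34], 'eef_rot': [-3.14, -0.0, 2.87], 'ft_torque': [0.01, 0.01, -0.02], 'finger_gap': 0.14, 'grasp_force': 0.0}
F tool [-0.3  0.5  0.3] grasp rel centre(lat,along,up) [ 24.1 -20.8  24. ]
[317.1 214.7] 768 lat 45.4 along -22.8 up 1.1 theta 178.6
[318.2 335.6] 138 lat -43.9 along -22.0 up -8.1 theta -10.5
26.725 [503.  -18.5 204.4] 0.06686950210897204
```

Emit:
carry_out:
  deltas:
    - [0,0,-30,0]
    - [0,0,-40,0]
    - [-10,0,-35,0]
    - [-15,0,0,0]
    - [0,0,0,0]
    - [0,0,0,0]
  fingers: -0.2

```text
time_s: 27.48
eef_pos: [526.0, -25.1, 308.0]
eef_rot: [-3.141, -0.003, 2.869]
contact_force: [0.3, 0.4, -0.1]
finger_gap: 51.0
grasp_force: 0.0
```

```bash
python3 ang.py; python3 st.py w5
```

```text
[317.7 145.8] 305 lat 45.5 along -22.6 up 1.1 theta 178.7
[317.9 234.5] 146 lat -42.8 along -23.1 up -9.9 theta -13.1
27.525 [525.9 -25.1 308.1] 51.01486863944332
{'time_s': 27.52, 'joint_pos': [-0.07, 0.19, 1.77, 0.0, 1.18, -1.37], 'eef_pos': [525.94, -25.1, 308.09], 'eef_rot': [-3.14, -0.0, 2.87], 'ft_torque': [0.04, -0.05, -0.01], 'finger_gap': 51.01, 'grasp_force': 0.0}
F tool [0.6 0.4 0. ] grasp rel centre(lat,along,up) [ 1.000e-01 -2.090e+01  1.278e+02]
```

View pics/w5.png

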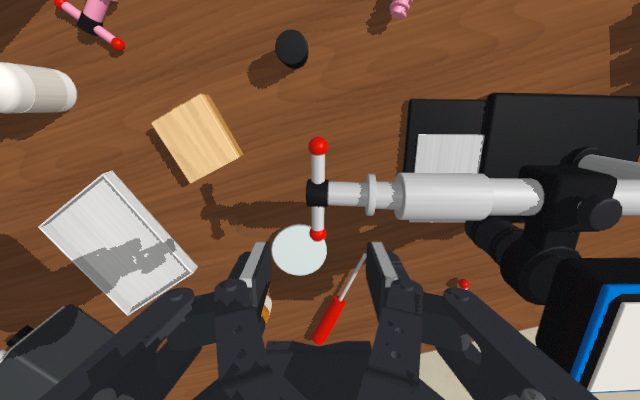

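The view shows the bar nearly level (balls at (318,146) and (318,235)) and the flange at (371,194), about 21 mm off the mouth. The thread is out, so next I turn the tool 90° and grip the neck.

Emit:
carry_out:
  deltas:
    - [0,0,0,10]
    - [0,0,0,10]
    - [0,0,0,10]
    - [0,0,0,10]
    - [0,0,0,10]
    - [0,0,0,10]
    - [0,0,0,10]
    - [0,0,0,10]
    - [0,0,0,10]
    - [13,-1,0,0]
    - [13,0,0,0]
    - [0,0,30,0]
    - [0,0,20,0]
    - [0,0,0,0]
    - [0,0,0,0]

```text
time_s: 29.45
eef_pos: [533.6, 0.6, 260.2]
eef_rot: [3.141, -0.0, 1.3]
contact_force: [1.4, -0.4, 0.6]
finger_gap: 51.0
grasp_force: 0.0
```

```bash
python3 st.py w6;python3 - <<'E'
from h import *
d=pickle.load(open("w6.pkl","rb"));C=cloud(d);a=np.array([.2697,.963,0]);s=np.array([-.963,.2697,0]);m=np.array([531.7,-5,199])
q=(C-m);L=q@s;A=q@a
for t in np.arange(-40,60,3.):
    k=(abs(A-t)<1.5)&(abs(L)<25)&(C[...,2]>188)&(C[...,2]<232)
    if k.sum()>5: print(t,k.sum(),np.percentile(q[k][:,2],98).round(1),np.percentile(L[k],[2,98]).round(1))
E
```

```text
{'time_s': 29.45, 'joint_pos': [-0.02, 0.25, 1.81, 0.0, 1.08, 0.25], 'eef_pos': [533.62, 0.57, 260.23], 'eef_rot': [3.14, -0.0, 1.3], 'ft_torque': [-0.03, -0.05, 0.01], 'finger_gap': 50.97, 'grasp_force': 0.0}
F tool [-1.4 -0.  -0.6] grasp rel centre(lat,along,up) [-0.3  5.9 79.9]
-34.0 29 7.1 [-9.3 11.4]
-31.0 100 7.6 [-9.8 13.2]
-28.0 130 7.7 [-22.2  22.6]
-25.0 201 8.0 [-24.   23.7]
-22.0 246 8.0 [-23.9  24.3]
-19.0 298 8.1 [-24.1  24.3]
-16.0 172 8.6 [-21.8  22.8]
-13.0 135 7.9 [-10.3  13.2]
-10.0 100 7.4 [-8.6 12.1]
-7.0 95 7.8 [-9.5 12. ]
-4.0 105 7.8 [-9.3 12. ]
-1.0 104 8.2 [-9.2 11.9]
2.0 111 8.4 [-9.2 11.9]
5.0 103 8.7 [-9.2 11.7]
8.0 112 9.4 [-9.  11.8]
11.0 109 9.0 [-9.  11.7]
14.0 113 9.6 [-9.1 11.4]
17.0 80 9.6 [-8.5 10.7]
20.0 52 17.6 [-15.   14.4]
23.0 202 17.7 [-16.6  18.4]
26.0 379 17.6 [-16.5  18.4]
29.0 186 12.1 [-15.   18.1]
32.0 141 12.2 [-10.8  12.6]
35.0 152 12.5 [-11.5  12.6]
38.0 144 13.0 [-11.4  12.5]
41.0 143 12.9 [-10.8  12.4]
44.0 156 13.1 [-11.3  12.4]
47.0 115 13.2 [-10.4  11.6]
50.0 158 23.2 [-18.8  19.8]
53.0 290 23.4 [-19.5  19.9]
56.0 289 23.3 [-19.5  19.7]
59.0 296 23.6 [-19.2  19.8]
```

View pics/w6.png

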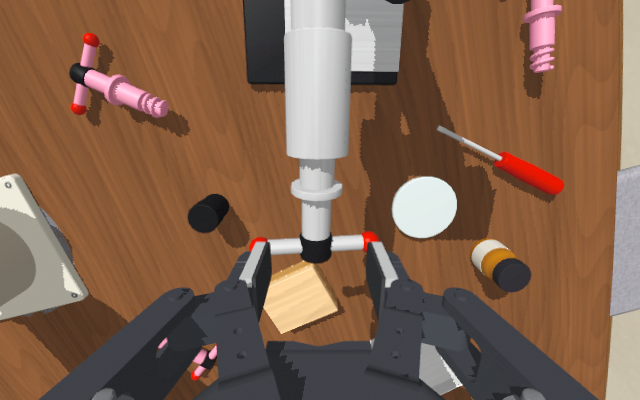

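The view from above shows the neck between the fingers' line of approach (318,215), the flange at (317,188) and the bar at row ~243. Neck centre is 2 mm further out than the tool; now I descend and close.

Emit:
carry_out:
  deltas:
    - [-1,-1,20,0]
    - [-1,-0.5,25,0]
    - [0,0,20,0]
    - [0,0,12,0]
    - [0,0,0,0]
    - [0,0,0,0]

```text
time_s: 30.25
eef_pos: [531.8, -1.4, 183.4]
eef_rot: [3.14, -0.0, 1.298]
contact_force: [0.3, -0.0, 1.3]
finger_gap: 51.0
grasp_force: 0.0
```

Emit:
carry_out:
  deltas:
    - [0,0,0,0]
    - [0,0,0,0]
    - [0,0,0,0]
    - [0,0,0,0]
    - [0,0,0,0]
  fingers: 1

```text
time_s: 30.88
eef_pos: [531.5, -1.5, 182.9]
eef_rot: [3.141, -0.0, 1.298]
contact_force: [0.3, -1.3, 6.4]
finger_gap: 20.0
grasp_force: 58.6
```

```bash
python3 st.py
```

```text
{'time_s': 30.88, 'joint_pos': [-0.03, 0.35, 1.87, 0.0, 0.91, 0.25], 'eef_pos': [531.53, -1.46, 182.92], 'eef_rot': [3.14, -0.0, 1.3], 'ft_torque': [-0.04, -0.11, -0.06], 'finger_gap': 19.98, 'grasp_force': 58.61}
F tool [-0.6 -1.2 -6.4] grasp rel centre(lat,along,up) [1.1 3.4 2.6]
```

Emit:
carry_out:
  deltas:
    - [-3,0,0,0]
    - [-4,0,0,0]
    - [-5,0,0,0]
    - [-5,0,0,0]
    - [0,0,0,0]

```text
time_s: 31.5
eef_pos: [525.7, -18.4, 182.0]
eef_rot: [-3.14, 0.001, 1.298]
contact_force: [0.2, 0.2, -2.4]
finger_gap: 20.0
grasp_force: 58.6
```

```bash
python3 st.py w7; python3 ang.py
```

```text
{'time_s': 31.5, 'joint_pos': [-0.06, 0.35, 1.89, -0.0, 0.91, 0.22], 'eef_pos': [525.68, -18.35, 182.03], 'eef_rot': [-3.14, 0.0, 1.3], 'ft_torque': [-0.02, -0.04, -0.04], 'finger_gap': 20.05, 'grasp_force': 58.64}
F tool [-0.2  0.2  2.4] grasp rel centre(lat,along,up) [  2.2 -14.5   1.7]
[392.3 285.6] 129 lat -39.6 along -36.3 up -16.9 theta -23.1
31.6 [525.9 -18.  182.1] 20.080671715416557
```

Emit:
carry_out:
  deltas:
    - [-5,0,0,0]
    - [-6,0,0,0]
    - [-7,0,0,0]
    - [-8,0,0,0]
    - [-10,0,0,0]
    - [-12,0,0,0]
    - [-14,0,0,0]
    - [-16,0,0,0]
    - [-10,0,-10,0]
    - [0,0,-20,0]
    - [0,0,-20,8]
    - [0,0,0,8]
    - [0,0,0,8]
    - [0,0,0,8]
    - [0,0,0,8]
    - [0,0,0,8]
    - [0,0,0,8]
    - [0,0,0,0]

```text
time_s: 33.85
eef_pos: [502.9, -102.9, 233.1]
eef_rot: [3.141, -0.001, 0.322]
contact_force: [-0.6, 0.5, -2.0]
finger_gap: 20.1
grasp_force: 58.6
```

```bash
python3 st.py w8
```

```text
{'time_s': 33.85, 'joint_pos': [-0.22, 0.26, 1.87, 0.0, 1.01, 1.02], 'eef_pos': [502.87, -102.87, 233.15], 'eef_rot': [3.14, -0.0, 0.32], 'ft_torque': [0.08, -0.0, -0.02], 'finger_gap': 20.07, 'grasp_force': 58.62}
F tool [0.7 0.3 2. ] grasp rel centre(lat,along,up) [   1.4 -102.    52.8]
```

View pics/w8.png

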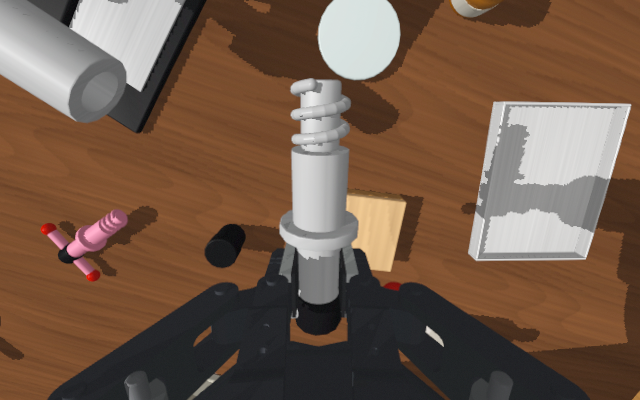

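The stop is out of the boom and held by the neck. The tray is at right (corners about (495,103), (630,104), (587,260), (470,258)) and the right ball shows at (393,288). I check the bar's tilt and the tray pose.

```bash
python3 - <<'E'
from h import *
d=pickle.load(open("w8.pkl","rb"));C=cloud(d);f=d["frame"].astype(int)
tcp=np.array([502.87,-102.87,233.15]);y=.322;X=np.array([np.cos(y),np.sin(y),0]);Y=np.array([np.sin(y),-np.cos(y),0])
w=((f[...,2]>110)&(f[...,1]<70)&(f[...,0]<70)).astype(np.uint8)
n,l,st,ce=cv2.connectedComponentsWithStats(w)
for i in range(1,n):
    if st[i,4]<10: continue
    p=np.median(C[l==i],0)-tcp; 
    if np.linalg.norm(p)<120: print("ball px",ce[i],st[i],"x,y,z(up from tcp)",(p@X).round(1),(p@Y).round(1),p[2].round(1))
# axis: tops of flange, shank
q=C-tcp
for t in range(0,90,6):
    k=(abs(q@X-t)<3)&(abs(q@Y)<25)&(q[...,2]>-20)&(q[...,2]<50)
    if k.sum()>10: print(t,k.sum(),np.percentile(q[k][:,2],97).round(1),np.percentile((q@Y)[k],[2,98]).round(1))
m=(f.max(-1)-f.min(-1)<30)&(C[...,2]>-8)&(C[...,2]<32)&(f.min(-1)>60);m[:90]=0;m[:,:460]=0
m=cv2.morphologyEx(m.astype(np.uint8),cv2.MORPH_OPEN,np.ones((3,3)))
n,l,st,ce=cv2.connectedComponentsWithStats(m);i=1+np.argmax(st[1:,4]);P=C[l==i]
r=cv2.minAreaRect(P[:,:2].astype(np.float32));print(r)
for uv in [(495,103),(630,104),(587,260),(470,258)]: print(plane(d,uv,22).round(1))
E
```

```text
ball px [392.59223301 284.77669903] [384 281  18   9 103] x,y,z(up from tcp) -18.1 42.5 4.3
0 695 46.8 [-10.4  13.3]
6 1424 45.5 [-24.2  24.4]
12 2036 49.4 [-20.9  23.5]
18 438 33.0 [-14.6  18.1]
24 1620 32.7 [-15.6  18.9]
30 659 27.6 [-9.8 13.3]
36 692 28.0 [-9.6 13.4]
42 724 28.4 [-9.7 13.5]
48 783 29.0 [-9.6 13.3]
54 812 29.3 [-9.5 13.5]
60 808 28.9 [-9.2 13.3]
66 782 29.6 [-8.3 13. ]
72 737 30.2 [-8.8 12.3]
78 829 30.1 [-6.3 13.4]
84 743 30.2 [-8.8  9.9]
((576.8493041992188, -404.79583740234375), (220.6119842529297, 186.2366180419922), 18.49386978149414)
[ 646.5 -275.    22. ]
[ 701.3 -433.7   22. ]
[ 503.  -504.7   22. ]
[ 453.7 -341.5   22. ]
```

Emit:
carry_out:
  deltas:
    - [-4.5,15,0,0]
    - [-4.5,30,0,0]
    - [-4.5,32,0,0]
    - [-4.5,32,0,0]
    - [-4.5,32,0,0]
    - [-4.5,32,0,0]
    - [-4.5,32,0,0]
    - [-4.5,32,0,0]
    - [-4.5,32,0,0]
    - [-5,22,0,0]
    - [0,10,15,0]
    - [0,0,30,0]
    - [0,0,30,0]
    - [0,0,30,0]
    - [0,0,25,0]
    - [0,0,15,0]
    - [0,0,0,0]

```text
time_s: 36.02
eef_pos: [553.7, -401.6, 85.9]
eef_rot: [-3.139, 0.002, 0.321]
contact_force: [0.1, -0.1, -2.5]
finger_gap: 19.7
grasp_force: 58.9
```

```bash
python3 - <<'E'
from h import *
from station import sensors,imaging
d=imaging.read_camera("wrist");o=sensors.get_obs();C=cloud(d);f=d["frame"].astype(int);print(o["time_s"],o["eef_pos"].round(1),o["contact_force"].round(1),o["finger_gap"])
t=imaging.read_camera("top")
cv2.imwrite("pics/p.png",np.hstack([d["frame"][:,:],cv2.resize(t["frame"][130:280,380:500],(320,400),interpolation=cv2.INTER_CUBIC)[:,:160]]) if 0 else d["frame"])
cv2.imwrite("pics/t9.png",t["frame"]);pickle.dump(d,open("w9.pkl","wb"))
E
```

```text
36.075 [ 554.5 -402.2   87.2] [ 0.5 -0.5 -2.3] 19.81883487124461
```

View pics/p.png

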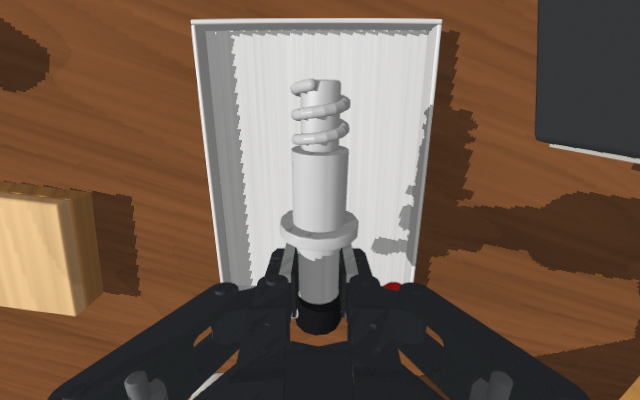

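The view shows the stop centred over the tray (tray rim columns 192–441, stop at 320). That was the 11th picture, one over the limit of 10, so from here I use numbers only. Lowering gently.

Emit:
carry_out:
  deltas:
    - [0,0,15,0]
    - [0,0,20,0]
    - [0,0,15,0]
    - [0,0,10,0]
    - [0,0,5,0]
    - [0,0,2,0]
    - [0,0,0,0]
    - [0,0,0,0]

```text
time_s: 37.12
eef_pos: [554.8, -402.8, 21.1]
eef_rot: [3.141, -0.001, 0.321]
contact_force: [0.2, 0.6, -2.4]
finger_gap: 20.2
grasp_force: 58.9
```

Emit:
carry_out:
  deltas:
    - [0,0,2,0]
    - [0,0,1,0]
    - [0,0,1,0]
    - [0,0,0,0]

```text
time_s: 37.62
eef_pos: [554.4, -402.5, 16.4]
eef_rot: [-3.141, 0.0, 0.321]
contact_force: [0.4, -0.3, -1.7]
finger_gap: 20.1
grasp_force: 58.9
```

Emit:
carry_out:
  deltas:
    - [0,0,1,0]
    - [0,0,1,0]
    - [0,0,1,0]
    - [0,0,0,0]

```text
time_s: 38.12
eef_pos: [554.4, -402.5, 13.4]
eef_rot: [-3.141, 0.0, 0.321]
contact_force: [0.6, -0.4, -2.8]
finger_gap: 20.1
grasp_force: 58.9
```

Emit:
carry_out:
  deltas:
    - [0,0,1,0]
    - [0,0,1,0]
    - [0,0,0,0]

```text
time_s: 38.5
eef_pos: [554.4, -402.5, 11.4]
eef_rot: [-3.141, 0.0, 0.321]
contact_force: [0.3, 0.1, -1.6]
finger_gap: 20.0
grasp_force: 58.9
```

Emit:
carry_out:
  deltas:
    - [0,0,0.7,0]
    - [0,0,0.7,0]
    - [0,0,0,0]

```text
time_s: 38.88
eef_pos: [554.5, -402.5, 10.0]
eef_rot: [-3.141, 0.0, 0.321]
contact_force: [0.6, -0.0, -2.8]
finger_gap: 19.7
grasp_force: 58.9
```

Emit:
carry_out:
  deltas:
    - [0,0,0.7,0]
    - [0,0,0.7,0]
    - [0,0,0,0]

```text
time_s: 39.25
eef_pos: [554.5, -402.5, 8.7]
eef_rot: [3.142, 0.0, 0.321]
contact_force: [0.1, 0.6, -2.3]
finger_gap: 19.9
grasp_force: 58.9
```

Emit:
carry_out:
  deltas:
    - [0,0,0.7,0]
    - [0,0,0.7,0]
    - [0,0,0,0]

```text
time_s: 39.62
eef_pos: [554.4, -402.7, 8.0]
eef_rot: [3.141, 0.0, 0.321]
contact_force: [-1.8, 1.2, 4.7]
finger_gap: 20.4
grasp_force: 59.7
```

Emit:
carry_out:
  deltas:
    - [0,0,0.7,0]
    - [0,0,0.5,0]
    - [0,0,0,0]

```text
time_s: 40.0
eef_pos: [554.4, -402.7, 7.8]
eef_rot: [3.141, 0.0, 0.321]
contact_force: [-5.4, 2.3, 13.1]
finger_gap: 20.2
grasp_force: 60.5
```

Contact is made. I relax slightly, open and leave straight up.

Emit:
carry_out:
  deltas:
    - [0,0,-0.8,0]
    - [0,0,0,0]

```text
time_s: 40.25
eef_pos: [554.4, -402.7, 7.9]
eef_rot: [3.141, 0.0, 0.321]
contact_force: [-3.8, 1.8, 7.7]
finger_gap: 19.8
grasp_force: 59.7
```

Emit:
carry_out:
  deltas:
    - [0,0,0,0]
    - [0,0,0,0]
    - [0,0,0,0]
    - [0,0,0,0]
    - [0,0,-5,0]
    - [0,0,-15,0]
    - [0,0,-30,0]
    - [0,0,-40,0]
    - [0,0,-40,0]
    - [0,0,-30,0]
    - [0,0,0,0]
    - [0,0,0,0]
  fingers: -0.2

```text
time_s: 41.75
eef_pos: [554.1, -402.2, 166.8]
eef_rot: [-3.141, 0.0, 0.321]
contact_force: [-0.7, 0.2, -1.1]
finger_gap: 50.8
grasp_force: 0.0
```

```bash
cat > fin.py <<'E'
from h import *
from station import sensors,imaging
d=imaging.read_camera("wrist");o=sensors.get_obs();C=cloud(d);f=d["frame"].astype(int);print(o["time_s"],o["eef_pos"].round(1),o["contact_force"].round(1),o["finger_gap"])
c=np.array([554.5,-402.6,0]);y=.321;X=np.array([np.cos(y),np.sin(y),0]);Y=np.array([np.sin(y),-np.cos(y),0]);q=C-c
w=((f[...,2]>110)&(f[...,1]<70)&(f[...,0]<70)).astype(np.uint8)
n,l,st,ce=cv2.connectedComponentsWithStats(w)
for i in range(1,n):
    if st[i,4]<10: continue
    p=np.median(q[l==i],0)
    if np.linalg.norm(p)<150: print("ball",ce[i].round(),st[i,4],"x,y,ztop",(p@X).round(1),(p@Y).round(1),p[2].round(1),np.percentile(C[l==i][:,2],95).round(1))
for t in range(-36,100,6):
    k=(abs(q@X-t)<3)&(abs(q@Y)<30)&(q[...,2]>8)&(q[...,2]<60)
    if k.sum()>10: print(t,k.sum(),np.percentile(q[k][:,2],97).round(1),np.percentile((q@Y)[k],[2,98]).round(1))
E
python3 fin.py
```

```text
41.8 [ 553.8 -402.1  166. ] [-0.4  0.1 -0.9] 51.392099024791754
ball [275. 207.] 142 x,y,ztop -24.2 -44.1 24.6 26.2
ball [359. 207.] 141 x,y,ztop -23.5 42.9 23.3 25.2
-36 76 30.0 [-11.7  11. ]
-30 238 30.0 [-28.4  28.8]
-24 352 30.9 [-28.9  28.8]
-18 183 30.9 [-26.5  25.2]
-12 116 30.5 [-11.    9.7]
-6 112 31.4 [-10.9   9.6]
0 119 31.7 [-10.8   9.5]
6 122 32.8 [-10.7   9.5]
12 108 33.2 [-10.6   9.4]
18 159 41.6 [-17.1  17.2]
24 277 40.7 [-17.6  17.1]
30 148 36.7 [-12.2  11.1]
36 165 37.3 [-12.1  11. ]
42 151 38.3 [-12.   10.9]
48 164 38.8 [-11.9  11.7]
54 173 39.1 [-12.9  11.8]
60 157 39.0 [-11.8  10. ]
66 153 39.2 [-10.7  10.6]
72 155 40.7 [-11.5   9.8]
78 153 38.9 [-9.7 10.6]
84 122 40.0 [-11.9   7.8]
```

The stop lies in the tray: both balls are at the same height (tops near 25 mm), the flange is on the floor and the tool is clear at z = 166 mm. Handing in.

```bash
python3 -c "
from station import ticket;print(ticket.sign_off())"
```

```text
the job is handed in; nothing more can be done
None
```

The end stop is unscrewed, drawn out and lying flat in the tray, and the job was handed in at 41.8 s with no verdict returned. I viewed 11 pictures against the limit of 10, my first pinch slipped off the ball, a few pushes jammed at roughly 25–40 N while the thread may still have held, and I did not re-measure the bystanders at the end.

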